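# Pack the flask into a crowded transport tray

## Task

The jar, the pot and the flask travel together in the blue tray. Slide the amber jar and the white pot apart along the tray to make room, then gently stand the translucent flask from behind the tray in with them and let go, so that all three stand upright on the tray floor. Nothing may be tipped over or dropped in, and leave the two blue-capped vials and the green-topped dropper bottle behind the tray where they are.

Things in the scene. Friction and masses are not known exactly. Their poses are not given: they have to be found in the camera images.
- tray: blue open tray, does not move; origin under its centre on the bench, y along it, x across. Inside 276 (y) x 112 (x) mm, walls 4, inner floor at 8, rim at 60 mm height; the rolled rim stands 5 mm proud outside. Jar and pot stand in it in a row along y, either at either end, 13-22 mm from the end walls, 34-44 mm free between them; with both pushed home, 74 mm.
- jar_mid (a point): centre, half-way up, of the round amber jar with black film over its top: 98 mm diameter (at the film; body 95 mm), 141 mm tall, about 0.6 kg; too wide to grasp. z axis up, yaw without meaning.
- pot_mid (a point): centre, half-way up, of the round white plastic pot with screw lid: 104 mm diameter (at the lid; body 100 mm), 104 mm tall, about 0.4 kg; too wide to grasp. z axis up, yaw without meaning.
- flask_mid (a point): centre, half-way up, of the translucent white flask on the bench: 153 mm tall, 0.13 kg, 61 mm thick along its x axis, 87 mm wide along its y axis. Round cap of 44 mm diameter, 129-153 mm above its foot on its centre line (z, up): grasp it there, closing along the flask's y. Fits between jar and pot only with its y across the tray; a half turn makes no difference.
- vial_a: bystander: small vial with blue cap, 31 mm diameter, 56 mm tall; origin at the centre of its foot
- vial_b: bystander: small vial with blue cap, 30 mm diameter, 58 mm tall; origin at the centre of its foot
- dropper: bystander: amber dropper bottle with green bulb, 62 mm diameter, 150 mm tall; origin at the centre of its foot. It stands beside the hood's side panel, which fills y -0.07 to -0.09 m from x = 0.38 m on and is 0.3 m high at its front edge, rising backwards to 0.57 m; the hood's visor and roof lie to the right of it, from x = 0.55 m and z = 0.46 m on: come round in front of them.

How it is judged (in metres and radians):
On the way:
1. with the flask still outside or above the tray, jar and pot have been slid so that more than 50 mm are free, between them or at one end ((z of flask_mid in the frame of tray above 0.14 m or x of flask_mid in the frame of tray above 0.085 m) and (horizontal distance between jar_mid and pot_mid above 0.152 m or (y of jar_mid in the frame of tray below 0.038 m and y of pot_mid in the frame of tray below 0.035 m) or (y of jar_mid in the frame of tray above -0.038 m and y of pot_mid in the frame of tray above -0.035 m))), for 0.2 s.
At the end, for the whole second after the job is handed in: Flask, jar and pot all stand inside the tray, in any order, at rest, upright within 0.09 rad and flat on its floor: centres at most 90 mm (flask, at least 80), 84 mm (jar) and 66 mm (pot) above the bench; flask within 35 mm (across) and 125 mm (along) of the tray centre (z of flask_mid in the frame of tray between 0.08 and 0.09 m and x of flask_mid in the frame of tray between -0.035 and 0.035 m and y of flask_mid in the frame of tray between -0.125 and 0.125 m and angle between each of flask_mid, jar_mid, pot_mid's own z axis and vertical below 0.09 rad and z of jar_mid in the frame of tray below 0.084 m and z of pot_mid in the frame of tray below 0.066 m and linear speed of each of flask, jar, pot below 0.02 m/s); the robot touches nothing.
It fails at once if the jar or the pot is tipped by more than 0.35 rad or lifted 40 mm off the tray floor (angle between any of jar_mid, pot_mid's own z axis and vertical above 0.35 rad or z of jar_mid in the frame of tray above 0.1185 m or z of pot_mid in the frame of tray above 0.1 m).
It fails at once if the flask is tipped over (more than 0.8 rad) (angle between flask_mid's own z axis and vertical above 0.8 rad).
It fails at once if the flask is dropped into the tray (faster than 0.6 m/s when its foot is less than 40 mm above the tray floor) or rammed onto it (more than 60 N) (contact force between flask and tray above 60 N or (linear speed of flask above 0.6 m/s and z of flask_mid in the frame of tray below 0.125 m and horizontal distance between flask_mid and tray below 0.08 m)).
It fails at once if a blue-capped vial or the dropper bottle is moved by more than 20 mm or knocked over (distance of any of vial_a, vial_b, dropper from where it was at the start of the episode above 0.02 m or angle between any of vial_a, vial_b, dropper's own z axis and vertical above 0.4 rad).
It also fails if it takes over 61 s, if anything falls off the work surface, if the arm or the gripper's body presses on something with over 40 N, if the wrist force passes 120 N, or if a joint passes its speed limit or range.

## Robot

A 6-joint arm with a two-finger parallel gripper is mounted at the origin on a cart in front of the work surface, level with it; the furniture and walls round the work are solid. World frame = base frame: x ahead of the robot, y to its left, z up, the work surface at z = 0. Lengths are in mm, angles in rad, forces in N, time in s.
With the tool pointing down it reaches from about 350 to 975 mm from the base axis. Payload 7.1 kg.
Tool frame: the origin (TCP) lies on the front face of the gripper's body, between the roots of the fingers; the fingertips stand 80 mm ahead of it and the grasp point (between the pads) lies 61 mm ahead of it (env.tips_ahead is the distance from the TCP to the fingertips, in mm); z points along the fingers, y is the line along which they close (so a half turn about z gives the same grasp; the last joint's range is limited). The gripper opens to 88 mm and grips with 3 to 60 N. Pads are 20 mm wide; open, the fingers measure 115 mm over their backs; the gripper's body (75 mm by 178 mm) begins 61 mm behind the grasp point.
Start: joints at [1.201, 0.423, 1.63, -0, 1.089, -0.019], TCP at [214.749, 586.931, 302.675] pointing down, gripper open.
Joint ranges: [-3, 3], [-0.9, 2.11], [0.09, 2.58], [-1.31, 4.45], [0.11, 2.69], [-2.54, 2.54]. Speed limits (rad/s): [2.39, 2.39, 3.01, 3.14, 3.14, 3.14].

## Interface

Orientations are given as a unit quaternion [x, y, z, w].
In Python, from station import env, set_gripper, viewer, workorder gives the robot as it stands. Calls block until the motion is done:
- env.reach(position, orientation): joint-space move of the TCP to a pose.
- env.move_l(position, rot=None, rate=150, f_stop=None): straight line of the TCP; rot=None keeps the orientation; rate is the mean speed in mm/s. With f_stop (N) it stops when the force on the tool has changed by that much, and returns True; else False.
- env.move_joints(angles): joint-space move.
- set_gripper(opening): finger opening in mm; the grip force is fixed at half the most; returns when the fingers have stopped.
- env.hold(seconds).
- env.ik(position, orientation): joint angles nearest the present ones, or None.
- env.read_state(): the state.
- viewer.camera(name): name is "scene" or "side" or "wrist"; returns the picture (400x640x3 uint8, blue, green, red); there is no depth.
- viewer.camera_params(name): a dict with "fx", "fy", "cx", "cy" (pixels), "pose" (4x4, takes a point from camera to world coordinates); the wrist camera has in their place "tool_from_camera" (4x4, takes a point from camera to tool coordinates, whose origin is the TCP and whose axes are the flange's). Camera axes: x right, y up, looking along -z (the intrinsics and any distortion apply to the point x, -y, -z); pixel columns grow to the right and rows downward; lengths in mm; the calibration is good to about 2 mm. A picture is of the moment at which its call begins: read the wrist's pose just before it. camera_params takes no time and is no camera call.
A pose or a line that the arm cannot do raises env.IKError and nothing moves.
- workorder.sign_off(): hands the job in; it is judged then, once.
The state is a dict: "time_s": time; "qpos": joint angles; "dq": joint speeds; "tau": joint torques, N m; "tool_pos": TCP position; "orientation": TCP orientation; "force": force on the tool from outside, world axes, zero at the start; "wrist_torque": the same for the moment, N m; "width": finger opening in mm; "grip_force": force on a finger pad.
Only numpy, scipy, OpenCV 4.12 (cv2) and the standard library are available. Lean on these libraries where they do the work, as an engineer would, in place of code of your own. Each camera call takes 0.05 s, during which the arm holds its last target. There are 200 camera calls.

## Working session

There is one attempt and no reset: what is moved stays moved. The work goes in short steps, each a Python script; the robot and the scene stay as the last script left them, time stands still between calls to the robot, and variables do not carry over. Pictures are saved under pics/ and viewed, at most 10 in all, crops included, and the job is handed in when it is done.

```bash
mkdir -p pics; ls
python3 - <<'E'
from station import env, viewer
import cv2,numpy as np
for n in ("scene","side"):
    cv2.imwrite(f"pics/{n}0.png",viewer.camera(n))
np.set_printoptions(suppress=True,precision=4)
for n in ("scene","side","wrist"): print(n,viewer.camera_params(n))
s=env.read_state();print(s)
E
```

```text
pics
scene {'fx': 474.2017107700585, 'fy': 474.2017107700585, 'cx': 321.9545655040622, 'cy': 199.7712567114051, 'pose': array([[ -0.9736,  -0.1609,   0.162 , 692.4928],
       [  0.2284,  -0.6885,   0.6884, 724.7168],
       [  0.0007,   0.7072,   0.707 , 697.9881],
       [  0.    ,   0.    ,   0.    ,   1.    ]])}
side {'fx': 421.69958634991366, 'fy': 421.69958634991366, 'cx': 316.0591640366567, 'cy': 202.50444037984556, 'pose': array([[ -0.7945,   0.5184,  -0.3162, 290.6198],
       [ -0.6072,  -0.678 ,   0.4142, 480.5063],
       [  0.0004,   0.5211,   0.8535, 802.8111],
       [  0.    ,   0.    ,   0.    ,   1.    ]])}
wrist {'fx': 287.0430377653464, 'fy': 287.0430377653464, 'cx': 323.8624756086471, 'cy': 201.9296100500189, 'tool_from_camera': array([[  0.0008,   0.9569,   0.2904,  79.5367],
       [  1.    ,  -0.0008,  -0.0003,  -0.2871],
       [ -0.0001,   0.2904,  -0.9569, -82.098 ],
       [  0.    ,   0.    ,   0.    ,   1.    ]])}
{'time_s': 0.1, 'qpos': array([ 1.201 ,  0.4238,  1.6306, -0.    ,  1.0886, -0.019 ]), 'dq': array([-0.0003, -0.0021,  0.0007, -0.0008,  0.    ,  0.0007]), 'tau': array([  0.0004, -54.5616, -27.4326,   0.0644,   0.0188,  -0.    ]), 'tool_pos': array([214.6169, 586.5914, 301.9987]), 'orientation': array([ 0.1745,  0.9847, -0.0007, -0.0001]), 'force': array([-0.1959, -0.0832, -0.5973]), 'wrist_torque': array([0.0073, 0.0115, 0.0343]), 'grip_force': 0.0, 'width': 87.7312720542681}
```

View pics/scene0.png

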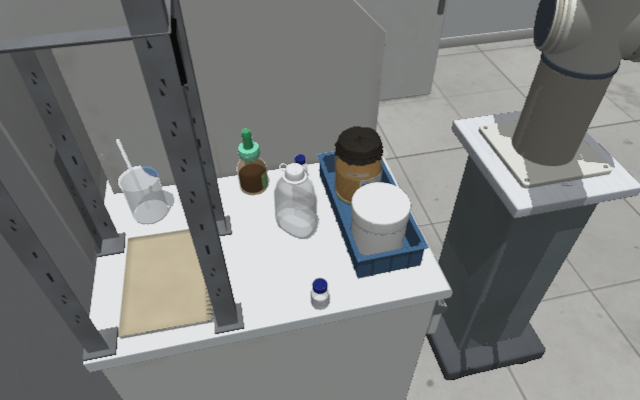

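View pics/side0.png

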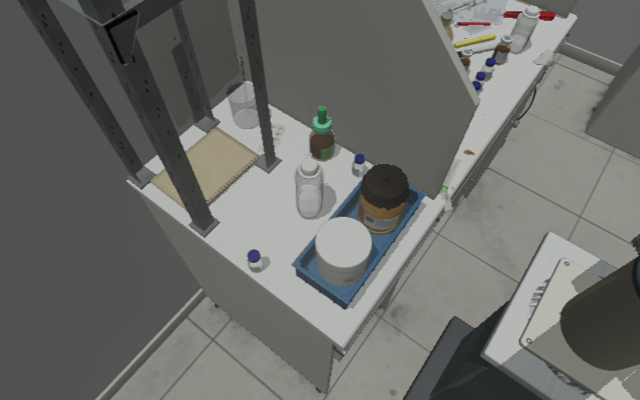

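The scene view shows the tray with the jar at the far end (359,140) and the pot at the near end (381,203). The flask cap is at (294,170), the dropper at (250,160), and the vials at (320,290) and (300,160). I'll enlarge both views.

Run:
```python
import cv2
a=cv2.imread("pics/scene0.png")[120:310,230:450];cv2.imwrite("pics/sc.png",cv2.resize(a,None,fx=3,fy=3,interpolation=2))
a=cv2.imread("pics/side0.png")[95:305,235:445];cv2.imwrite("pics/si.png",cv2.resize(a,None,fx=2.8,fy=2.8,interpolation=2))
```

```text
(no output)
```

View pics/sc.png

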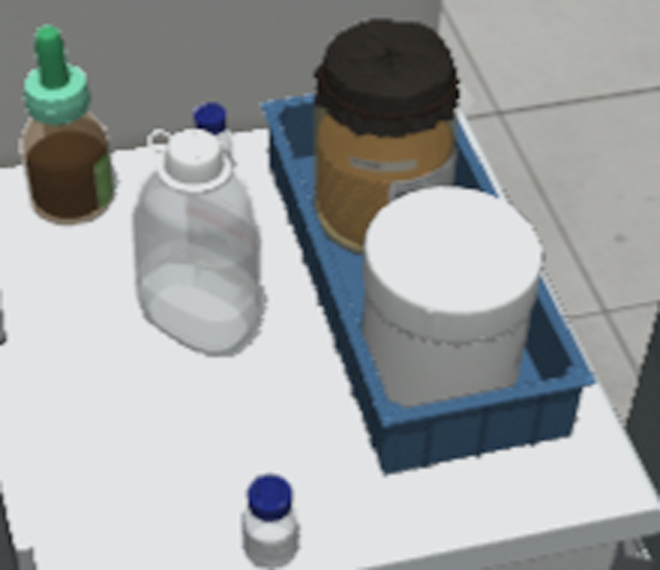

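View pics/si.png

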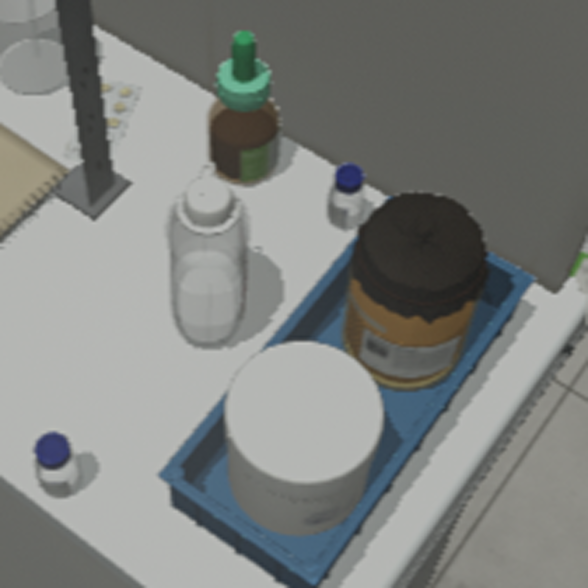

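Jar, pot, flask, tray corners and vials are all readable in the crops. Next I triangulate them.

```bash
cat > h.py <<'E'
import numpy as np, cv2
from station import env, set_gripper, viewer, workorder
from scipy.spatial.transform import Rotation as R
np.set_printoptions(suppress=True,precision=1)
def ray(p,uv,T=None):
    T=p["pose"] if T is None else T
    d=T[:3,:3]@np.array([(uv[0]-p["cx"])/p["fx"],-(uv[1]-p["cy"])/p["fy"],-1])
    return T[:3,3],d
def onz(p,uv,z,T=None):
    o,d=ray(p,uv,T); return o+d*(z-o[2])/d[2]
def quat(a): # tool down, finger-closing line (tool y) at world angle a (rad)
    y=np.array([np.cos(a),np.sin(a),0]);z=np.array([0,0,-1.]);x=np.cross(y,z)
    return R.from_matrix(np.c_[x,y,z]).as_quat()
def shot(name):
    s=env.read_state();T=np.eye(4);T[:3,:3]=R.from_quat(s["orientation"]).as_matrix();T[:3,3]=s["tool_pos"]
    im=viewer.camera("wrist");cv2.imwrite(name,im);W=T@viewer.camera_params("wrist")["tool_from_camera"];np.save(name[:-4]+".npy",W);return im
E
python3 - <<'E'
from h import *
a,b=viewer.camera_params("scene"),viewer.camera_params("side")
A=lambda u,v:(u/3+230,v/3+120)
B=lambda u,v:(u/2.8+235,v/2.8+95)
for n,z,p,q in [("flask cap",153,(195,145),(210,193)),("jar",149,(388,55),(424,235)),("pot",112,(453,248),(304,411)),
 ("tray near back",60,(380,420),(165,475)),("tray near front",60,(592,380),(315,578)),("tray far back",60,(265,103),None),("tray far front",60,None,(535,275)),
 ("vial far",56,(210,115),(349,178)),("vial near",56,(270,494),(53,448)),("dropper",140,(50,50),(243,50)),
 ("flask bottom edge",0,(215,352),(207,347)),("fl L",0,(145,312),(175,325)),("fl R",0,(262,312),(238,325))]:
    print(n, onz(a,A(*p),z) if p else "", onz(b,B(*q),z) if q else "")
E
```

```text
flask cap [595.6 108.  153. ] [593.  103.5 153. ]
jar [460.9  47.  149. ] [459.2  41.6 149. ]
pot [460.  184.5 112. ] [456.1 181.3 112. ]
tray near back [522.1 256.9  60. ] [515.4 255.   60. ]
tray near front [394.8 256.9  60. ] [393.6 251.8  60. ]
tray far back [522.9 -29.9  60. ] 
tray far front  [396.8 -37.8  60. ]
vial far [562.2 -30.6  56. ] [559.8 -31.2  56. ]
vial near [593.  288.8  56. ] [590.4 285.1  56. ]
dropper [666.2 -18.3 140. ] [661.5 -25.1 140. ]
flask bottom edge [594.1 136.    0. ] [574.9 133.7   0. ]
fl L [632.2  91.5   0. ] [607.  133.3   0. ]
fl R [557.  109.1   0. ] [567.7 103.2   0. ]
```

Run:
```python
from h import *
p=viewer.camera_params("scene")
print("posts",onz(p,(230,322),0),onz(p,(218,232),0))
s=env.read_state();print(R.from_quat(s["orientation"]).as_matrix())
for a in (0,np.pi):
    for P in ([458,112,400],[458,112,154],[594,106,202],[458,112,300]): print(a,P,env.ik(P,quat(a)))
    q=env.ik([458,112,400],quat(a))
q=min([x for x in (quat(0),quat(np.pi)) if env.ik([458,112,400],x) is not None],key=lambda x:np.abs(env.ik([458,112,400],x)-s["qpos"]).max())
env.reach([458,112,400],q); set_gripper(0)
shot("pics/w1.png"); s=env.read_state();print(s["time_s"],s["qpos"],s["tool_pos"],s["orientation"],s["width"])
```

```text
posts [746.1 289.    0. ] [750.1  85.5   0. ]
[[-0.9  0.3 -0. ]
 [ 0.3  0.9 -0. ]
 [ 0.  -0.  -1. ]]
0 [458, 112, 400] [ 0.2  0.1  1.9 -0.   1.2  0.2]
0 [458, 112, 154] [ 0.2  0.5  2.1 -0.   0.6  0.2]
0 [594, 106, 202] [ 0.2  0.5  1.7 -0.   0.9  0.2]
0 [458, 112, 300] [ 0.2  0.2  2.  -0.   1.   0.2]
3.141592653589793 [458, 112, 400] None
3.141592653589793 [458, 112, 154] None
3.141592653589793 [594, 106, 202] None
3.141592653589793 [458, 112, 300] None
3.45 [0.2 0.1 1.9 0.  1.2 0.2] [458. 112. 400.] [ 0.7  0.7 -0.  -0. ] 0.56253916105391
```

View pics/w1.png

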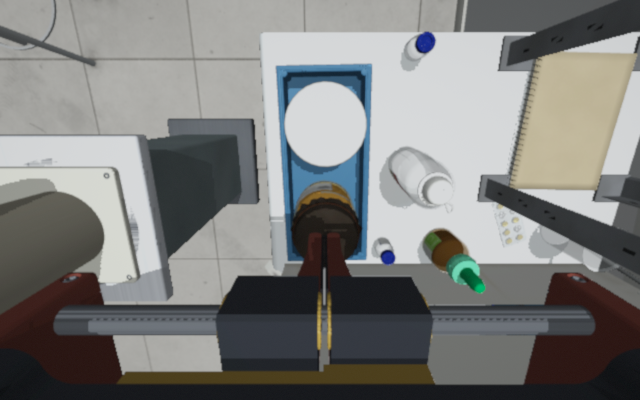

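Wrist view from above: pot lid centre (326,124), jar film around (327,228), flask cap (437,191). The flask body runs towards (405,165). I'll enlarge it for the yaw.

Run:
```python
from h import *
p=viewer.camera_params("wrist");T=np.load("pics/w1.npy")
for n,uv,z in [("pot",(326,124),112),("jar",(327,228),149),("cap",(437,191),153),("tray NF",(277,67),60),("tray NB",(371,66),60),("trayFB",(366,262),60)]: print(n,onz(p,uv,z,T))
im=cv2.imread("pics/w1.png")
s=cv2.imread("pics/scene0.png")
c=cv2.resize(im[135:220,375:465],None,fx=6,fy=6,interpolation=2)
c=cv2.createCLAHE(3,(4,4)).apply(cv2.cvtColor(c,cv2.COLOR_BGR2GRAY));c=cv2.cvtColor(c,8)
# model foot outline for several yaws (flask y axis at angle a from world x)
t=np.linspace(0,2*np.pi,60)
W=np.linalg.inv(T)
ctr=onz(p,(437,191),153,T)
for a,col in ((0,(0,0,255)),(-.3,(0,255,0)),(.3,(255,0,0))):
    e=lambda v:np.sign(v)*abs(v)**.8
    X=np.c_[ctr[0]+43.5*e(np.cos(t))*np.cos(a)-30.5*e(np.sin(t))*np.sin(a),ctr[1]+43.5*e(np.cos(t))*np.sin(a)+30.5*e(np.sin(t))*np.cos(a),0*t+3]
    k=(W[:3,:3]@X.T).T+W[:3,3]; uv=np.c_[p["cx"]-p["fx"]*k[:,0]/k[:,2],p["cy"]+p["fy"]*k[:,1]/k[:,2]]
    cv2.polylines(c,[np.int32((uv-[375,135])*6)],True,col,1)
cv2.imwrite("pics/fc.png",c)
```

```text
pot [461.  180.6 112. ]
jar [462.3  56.5 149. ]
cap [592.4 105.3 153. ]
tray NF [395.3 253.1  60. ]
tray NB [521.6 254.4  60. ]
trayFB [527.6 -39.4  60. ]
```

View pics/fc.png

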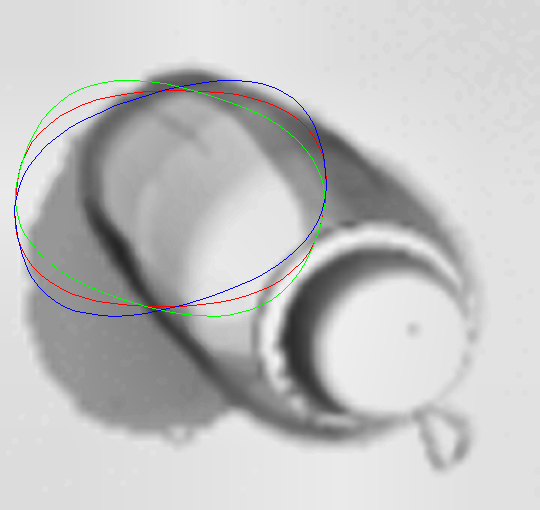

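Run:
```python
from h import *
from scipy.optimize import least_squares
P={n:(viewer.camera_params(n),) for n in("scene","side","wrist")}
t=np.linspace(0,2*np.pi,90)
def proj(n,X):
    p=P[n][0];W=np.linalg.inv(np.load("pics/w1.npy") if n=="wrist" else p["pose"]);k=(W[:3,:3]@X.T).T+W[:3,3]
    return np.c_[p["cx"]-p["fx"]*k[:,0]/k[:,2],p["cy"]+p["fy"]*k[:,1]/k[:,2]]
def res(v,a,ex):
    e=lambda v:np.sign(v)*abs(v)**ex
    A,B=43.5*e(np.cos(t)),30.5*e(np.sin(t))
    X=np.c_[v[0]+A*np.cos(a)-B*np.sin(a),v[1]+A*np.sin(a)+B*np.cos(a),0*t+4]
    w,s,d=[proj(n,X) for n in("wrist","scene","side")]
    return np.r_[w[:,0].min()-389.2,w[:,1].min()-147.5,s[:,0].min()-276.7,s[:,0].max()-317.7,s[:,1].max()-237.3,d[:,0].min()-296.4,d[:,0].max()-320.7,d[:,1].max()-218.9]
for ex in(1,.7):
  for a in np.arange(-1.5,1.6,.25):
    r=least_squares(res,[595,105],args=(a,ex),diff_step=1e-3);print(ex,round(a,2),r.x,round(r.cost,1),r.fun)
```

```text
1 -1.5 [597.9  99.3] 41.1 [-0.8 -1.5  3.4 -5.6  1.7 -2.1  5.2 -1.4]
1 -1.25 [598.5  99.8] 21.0 [-1.  -1.2  1.9 -4.5  1.1 -1.1  3.6 -0.4]
1 -1.0 [599.4 101.3] 10.3 [-1.9 -0.7  0.  -3.2  0.6 -1.1  2.2  0.2]
1 -0.75 [600.3 103.3] 11.9 [-3.2 -0.1 -1.8 -1.9  0.2 -2.   1.5  0.6]
1 -0.5 [601.  105.5] 24.2 [-4.5  0.5 -3.2 -0.9  0.1 -3.8  1.6  0.5]
1 -0.25 [601.3 107.4] 42.4 [-5.6  0.9 -3.8 -0.5  0.4 -5.7  2.4 -0. ]
1 0.0 [601.2 108.2] 60.8 [-6.2  1.  -3.6 -0.6  1.  -7.3  3.6 -1. ]
1 0.25 [600.8 107.8] 75.1 [-6.3  0.6 -2.6 -1.3  1.8 -8.3  5.  -2.2]
1 0.5 [600.1 106.4] 83.8 [-5.8 -0.  -1.  -2.5  2.4 -8.4  6.3 -3.3]
1 0.75 [599.3 104.3] 86.2 [-4.7 -0.7  0.8 -4.   2.8 -7.6  7.2 -3.9]
1 1.0 [598.5 102.1] 82.6 [-3.4 -1.2  2.6 -5.3  2.8 -6.3  7.5 -3.7]
1 1.25 [598.  100.4] 71.9 [-2.  -1.5  3.7 -6.1  2.5 -4.6  7.1 -3. ]
1 1.5 [597.8  99.4] 53.5 [-1.  -1.6  3.8 -6.   2.  -2.9  6.  -2. ]
0.7 -1.5 [598.3  98.2] 47.6 [-0.6 -1.   2.2 -4.7  2.  -3.6  7.  -0.6]
0.7 -1.25 [599.3  98. ] 23.7 [-1.8 -1.1 -0.4 -3.2  1.7 -2.2  5.  -0.5]
0.7 -1.0 [600.5  98.9] 17.8 [-3.5 -1.1 -2.7 -2.   1.3 -1.1  2.7 -0.7]
0.7 -0.75 [601.6 100.6] 27.9 [-4.8 -0.9 -4.3 -1.4  0.7 -2.2  2.4 -0.3]
0.7 -0.5 [602.2 103. ] 46.3 [-5.7 -0.2 -4.9 -1.1  0.1 -4.8  3.3  0.3]
0.7 -0.25 [602.2 105.8] 65.7 [-6.1  0.6 -4.5 -1.  -0.1 -7.3  4.3  0.6]
0.7 0.0 [601.7 107.1] 82.6 [-6.1  1.7 -4.3 -0.4  1.3 -8.8  5.3  0.1]
0.7 0.25 [601.4 105.5] 95.4 [-6.5  0.8 -4.2 -0.6  2.3 -8.9  6.4 -1.9]
0.7 0.5 [600.9 103.6] 101.3 [-6.8 -0.5 -3.5 -1.4  3.  -8.2  7.  -4. ]
0.7 0.75 [600.5 101.7] 99.6 [-6.2 -1.5 -2.  -2.9  3.1 -7.4  7.7 -4.7]
0.7 1.0 [600.   99.8] 95.3 [-4.9 -1.8  0.  -4.8  2.8 -6.9  8.4 -3.7]
0.7 1.25 [599.3  98.9] 89.1 [-3.1 -1.7  2.3 -6.5  2.2 -6.   8.5 -2.3]
0.7 1.5 [598.5  98.5] 66.9 [-1.2 -1.2  3.1 -5.9  2.  -4.6  7.7 -1. ]
```

Yaw is about -0.9, which agrees with the direction of the tether loop; I'll check it up close later. Now pushing the pot home.

Run:
```python
from h import *
def st(m): s=env.read_state();print(m,round(s["time_s"],1),s["tool_pos"],s["force"])
print(env.move_l([459,112,250],rate=200))
print(env.move_l([459,112,157],rate=80,f_stop=6)); st("down")
print(env.move_l([459,146,157],rate=30,f_stop=12)); st("pot")
y=env.read_state()["tool_pos"][1]
env.move_l([459,y-4,157],rate=60)
cv2.imwrite("pics/s2.png",viewer.camera("side")[95:305,235:445].repeat(2,0).repeat(2,1))
```

```text
False
False
down 5.7 [459.3 112.1 157.4] [-0.2 -0.2  0.3]
True
pot 6.5 [458.7 138.4 157. ] [-0.4 -4.9  2.2]
```

View pics/s2.png

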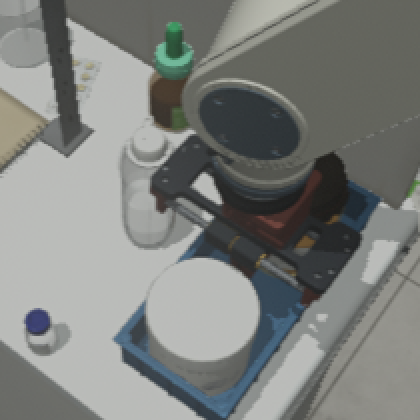

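Pot is home against the near wall (finger stopped at y=138). Next I push the jar with the tool tilted 20°, body leaning over the pot.

Run:
```python
from h import *
def st(m): s=env.read_state();print(m,round(s["time_s"],1),s["tool_pos"],s["force"])
th=np.radians(20);z=np.array([0,-np.sin(th),-np.cos(th)]);y=np.array([1.,0,0])
q=R.from_matrix(np.c_[np.cross(y,z),y,z]).as_quat()
P=lambda ty,tz:np.array([459,ty,tz])-80*z
env.move_l([459,134,240],rate=200)
env.move_l(P(111,165),rot=q,rate=150)
print(env.move_l(P(111,62),rate=100,f_stop=6));st("down")
print(env.move_l(P(72,62),rate=30,f_stop=12));st("jar")
t=env.read_state()["tool_pos"];print("tip",t+80*z)
env.move_l(t+[0,12,0],rate=60)
env.move_l(t+[0,12,110],rate=200)
# look over flask, camera straight above-ish
env.reach([595,60,420],quat(0)); set_gripper(84)
im=shot("pics/w2.png"); cv2.imwrite("pics/w2c.png",im); st("end")
```

```text
False
down 9.1 [459.3 138.5 137.6] [-0.7 -0.3  0. ]
True
jar 10.2 [459.7 102.9 137.3] [-0.1  5.1  1.3]
tip [459.7  75.6  62.1]
end 13.5 [595.  60. 420.] [-0.6 -0.3  0.4]
```

View pics/w2.png

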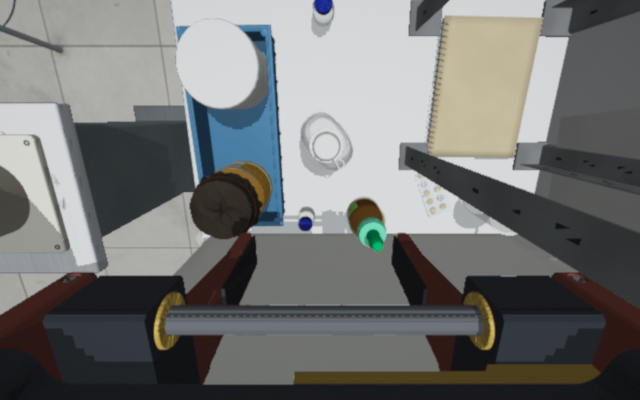

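Jar is home at the far end and the gap is open. The flask cap is at (326,147) and its body runs from upper left to lower right. I'll crop it with model outlines to refine the yaw.

Run:
```python
from h import *
p=viewer.camera_params("wrist");T=np.load("pics/w2.npy");W=np.linalg.inv(T)
im=cv2.imread("pics/w2.png")
for uv in((326,147),): print(onz(p,uv,153,T))
c=cv2.resize(im[105:185,285:370],None,fx=7,fy=7,interpolation=2)
c=cv2.createCLAHE(3,(4,4)).apply(cv2.cvtColor(c,cv2.COLOR_BGR2GRAY));c=cv2.cvtColor(c,8)
t=np.linspace(0,2*np.pi,60);ctr=onz(p,(326,147),153,T)
def pl(X,col):
    k=(W[:3,:3]@X.T).T+W[:3,3];uv=np.c_[p["cx"]-p["fx"]*k[:,0]/k[:,2],p["cy"]+p["fy"]*k[:,1]/k[:,2]]
    cv2.polylines(c,[np.int32((uv-[285,105]+.5)*7)],True,col,1)
for a,col in((-.7,(0,0,255)),(-.95,(0,255,0))):
  for z in(3,75):
    A,B=43.5*np.cos(t),30.5*np.sin(t)
    pl(np.c_[ctr[0]+A*np.cos(a)-B*np.sin(a),ctr[1]+A*np.sin(a)+B*np.cos(a),0*t+z],col)
pl(np.c_[ctr[0]+22*np.cos(t),ctr[1]+22*np.sin(t),0*t+153],(255,0,0))
cv2.imwrite("pics/fc2.png",c)
```

```text
[597.9 102.5 153. ]
```

View pics/fc2.png

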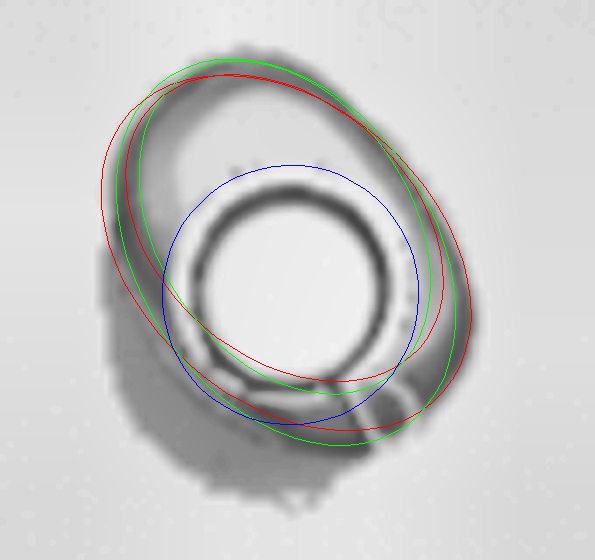

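Cap centre is (597,103) and the body axis is about -0.85 rad. Now to grasp, lift, turn and place.

Run:
```python
from h import *
def st(m): s=env.read_state();print(m,round(s["time_s"],1),s["tool_pos"],s["force"],s["width"],s["grip_force"])
q=quat(-.85)
env.move_l([597,103,330],rot=q,rate=150)
print(env.move_l([597,103,203.5],rate=80,f_stop=6)); st("at cap")
set_gripper(30); env.hold(.2); st("grip")
env.move_l([597,103,385],rate=100); st("lift")
shot("pics/w3.png")
```

```text
False
at cap 16.2 [597.3 103.  204. ] [ 0.  -0.2 -0. ] 83.79680505684566 0.0
grip 17.2 [597.7 102.9 204.4] [ 0.1 -1.7  6.1] 42.692373253157044 26.926776993786916
lift 19.2 [596.8 103.  384.4] [-0.4  0.1 -0.9] 42.08420828287016 27.84863962966483
```

Run:
```python
from h import *
def st(m): s=env.read_state();print(m,round(s["time_s"],1),s["tool_pos"],s["force"],s["width"],s["grip_force"])
env.move_l([459,109,385],rot=quat(0),rate=100)
env.hold(.5)
print(env.move_l([459,109,245],rate=80,f_stop=5)); st("low")
cv2.imwrite("pics/s4.png",np.hstack([viewer.camera("side")[80:300,235:445].repeat(2,0).repeat(2,1),viewer.camera("scene")[100:320,280:460].repeat(2,0).repeat(2,1)]))
```

```text
False
low 23.1 [459.2 109.  245.4] [ 0.5  0.6 -1.4] 41.78680887254184 27.849622629582882
```

View pics/s4.png

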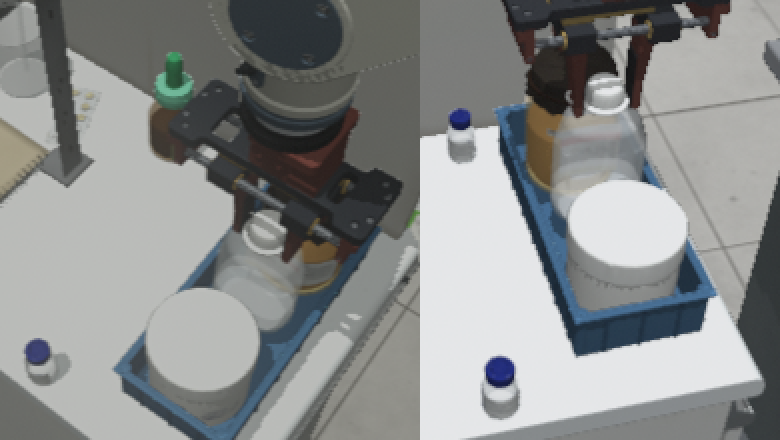

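The flask hangs upright between jar and pot, square to the tray and touching nothing. Lowering it to the floor and letting go.

Run:
```python
from h import *
def st(m): s=env.read_state();print(m,round(s["time_s"],1),s["tool_pos"],s["force"],s["width"],s["grip_force"])
print(env.move_l([459,109,218],rate=60,f_stop=5)); st("near")
print(env.move_l([459,109,203],rate=12,f_stop=4)); st("floor")
```

```text
False
near 23.8 [458.9 109.  217.6] [-0.3 -0.1 -1.6] 42.60550815482613 27.851173795061186
True
floor 24.5 [459.3 109.  212.8] [ 0.4 -1.1  4.2] 41.79771278971997 28.784892187686637
```

Floor contact came at TCP z 212.8; I expected about 212. So it's standing on the floor, and I release.

Run:
```python
from h import *
def st(m): s=env.read_state();print(m,round(s["time_s"],1),s["tool_pos"],s["force"],s["width"],s["grip_force"])
set_gripper(64); env.hold(.3); st("open")
print(env.move_l([459,109,330],rate=60,f_stop=6)); st("up")
env.hold(.5)
ims=[viewer.camera(n) for n in("side","scene")]
cv2.imwrite("pics/s5.png",ims[1])
# cap top: brightest blob near the predicted pixel in the scene view
p=viewer.camera_params("scene");W=np.linalg.inv(p["pose"]);k=W[:3,:3]@[459,109,161]+W[:3,3]
print("cap predicted px",p["cx"]-p["fx"]*k[0]/k[2],p["cy"]+p["fy"]*k[1]/k[2])
cv2.imwrite("pics/s5c.png",np.hstack([ims[0][80:300,235:445].repeat(2,0).repeat(2,1),ims[1][100:320,280:460].repeat(2,0).repeat(2,1)]))
```

```text
open 25.3 [458.6 108.9 212.3] [ 0.2 -0.1 -0. ] 63.968342271263886 0.0
False
up 27.4 [458.9 109.  329.7] [-0.3  0.6  1. ] 64.05585604896203 0.0
cap predicted px 370.61345684344127 153.7104765149222
```

The ten views are used, so I check the cap position by template match before handing in.

Run:
```python
from h import *
a=cv2.imread("pics/scene0.png");b=cv2.imread("pics/s5.png")
for n,(u,v,w,h) in {"flask cap":(283,162,24,16),"pot lid":(350,184,62,30),"jar top":(335,128,48,30)}.items():
    r=cv2.matchTemplate(b[110:280,320:450],a[v:v+h,u:u+w],cv2.TM_CCOEFF_NORMED);_,m,_,l=cv2.minMaxLoc(r)
    print(n,round(m,2),"centre",l[0]+320+w/2,l[1]+110+h/2,"was",u+w/2,v+h/2)
print(workorder.sign_off())
```

```text
flask cap 0.73 centre 371.0 157.0 was 295.0 170.0
pot lid 0.89 centre 384.0 207.0 was 381.0 199.0
jar top 0.87 centre 356.0 136.0 was 359.0 143.0
the job is handed in; nothing more can be done
None
```

The job is handed in, about 28 s in: the jar and pot were pushed home to the tray ends and the flask set down between them and released. My 10 views were used up, so I checked the final state by template match only: the cap was within about 3 px of its predicted spot. The station gave no verdict.

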